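# Pack a sample vial in the leak-proof carrier and latch its sealed lid

### The job

Pack the blue-capped sample vial for transport: stand it all the way down in a free well of the off-white specimen carrier, let go of it, then swing the carrier's blue lid shut over it. Press the lid down on its rubber seal until the front latch snaps over the lip and keeps it shut by itself, pressing no harder than about 20 N because the lid cracks at 25 N. Leave the other vials and the things on the bench where they are.

Things in the scene. Friction and masses are not known exactly. Their poses are not given: they have to be found in the camera images.
- carrier: leak-proof specimen carrier, fixed: off-white box 130 (x, front to back) x 170 (y) x 56 mm high, 4 mm walls, open on top, with a grey seal frame and rubber seal on its rim (to 64 mm high, 132 x 176 mm). Origin: centre of its underside; the front, with the blue latch clip, looks to -x. Inside, a grey insert with its top at 24 mm has three wells in a row along y, 24 mm wide, 18 mm deep, 50 mm apart.
- blue_vial: sample vial with a BLUE screw cap, the one to pack; it starts upright on the open bench. 50 mm tall: glass 22 mm across, cap 24 mm across over the top 11 mm, 18 g. Origin: centre of its underside, z up. The eyepieces of the microscope, 0.35 m high, stand about 0.1 m behind it.
- green_vial: the same vial with a green cap, upright on the bench; not for this carrier, leave it alone.
- white_vial: the same vial with a white cap, already standing in the middle well; leave it there.
- well_left (a point): centre of the floor of the left (+y of the carrier) well, free at the start. A vial fully home has its underside here; its top is then 56 mm above the bench. x, y, z axes as the carrier's.
- well_mid (a point): centre of the floor of the middle well, taken by the white-capped vial.
- well_right (a point): centre of the floor of the right (-y of the carrier) well, free at the start. Either free well will do.
- lid (a joint): lid angle about the hinge line at the back of the box (rad): starts wide open at 1.7 to 1.95, leaning back past upright; about 0 when latched (-0.025 to 0.025 by carrier). Friction hinge: takes 1 to 3 N at the front edge and stays, or sinks slowly, where it is left. Below about 0.07 the latch clip resists first (5 N at the press pad, then easing), from 0.025 above the latched angle the seal.
- lid_hinge (a point): middle of the lid's hinge line, 70 mm behind the box's centre, 62 mm up. Its z axis is the lid's outward normal, its -x points from hinge to front edge. The lid is a rigid blue frame, 176 mm wide (y), with a clear window; from the hinge line its outer face lies 11 mm out along z, its front edge 138 mm away along -x.
- press_pad (a point): top centre of the ribbed grey press pad (26 x 50 mm) on the lid, 112 mm from the hinge line and 13 mm out from it. Pressed here the force climbs to about 13 N, eases a little as the latch snaps over, then climbs 6 N per mm, soon hard. Seal frame and latch are shimmed up to 3.5 mm higher or lower from carrier to carrier, so the height at which it catches must be felt.
- lip (a point): top of the small blue lip (36 mm wide) at the middle of the lid's front edge, which the latch hooks over.
- latch (a joint): angle of the sprung blue latch clip on the front of the carrier (rad): 0 at rest, grows as its hook is pushed outward (to the carrier's -x); about 0.10 while the lip passes the hook, back to 0 when it has snapped over.
- hook (a point): underside of the latch's hook; when latched, the lip lies directly under it and touches it. Axes as the carrier's when the latch is at rest. The hook's top stands 78 mm above the bench.
- petri_bench: clear petri dish 93 mm across on the bench near the lamp; leave alone.
- tally_counter: white hand tally counter on the bench to the right; leave alone.
- bench_forceps: steel forceps on the bench at the left; leave alone.
- bench_eraser: blue and white eraser on the bench at the left; leave alone.

How it is judged (in metres and radians):
On the way, in this order (a step that is already met when the one before it is completed fails the run):
1. the blue-capped vial stands home in a free well, let go, while the lid is still open ((distance between blue_vial and well_left below 0.004 m or distance between blue_vial and well_right below 0.004 m) and angle between blue_vial's own z axis and vertical below 0.12 rad and contact force between blue_vial and the fingers below 0.1 N and value of joint lid above 0.8 rad), for 0.2 s.
2. the lid is down on its seal with the latch hooked over its lip (z of lip in the frame of hook below 0.0012 m and value of joint latch below 0.03 rad), for 0.2 s.
At the end, for the whole second after the job is handed in: Blue-capped vial upright (7 degrees) on the floor of the left or right well (4 mm), white-capped one in the middle well (6 mm); lid held by its latch: lip under the hook (at most 1.2 mm above its latched place), clip back at rest (under 0.03 rad), nothing touched (all of step 2 and (distance between blue_vial and well_left below 0.004 m or distance between blue_vial and well_right below 0.004 m) and angle between blue_vial's own z axis and vertical below 0.12 rad and distance between white_vial and well_mid below 0.006 m and linear speed of blue_vial below 0.03 m/s).
It fails at once if the lid is loaded by the robot with more than 25 N (contact force between lid and the fingers above 25 N or contact force between lid and the arm above 25 N).
It fails at once if the blue-capped vial is tipped over (more than 45 degrees) (angle between blue_vial's own z axis and vertical above 0.785 rad).
It fails at once if another vial is shifted by more than 2 cm (distance of any of green_vial, white_vial from where it was at the start of the episode above 0.02 m).
It fails at once if a thing on the bench is shifted by more than 3 cm (distance of any of petri_bench, tally_counter, bench_forceps, bench_eraser from where it was at the start of the episode above 0.03 m).
It also fails if it takes over 67 s, if anything falls off the work surface, if the arm or the gripper's body presses on something with over 40 N, if the wrist force passes 120 N, or if a joint passes its speed limit or range.

### The arm

A 7-joint arm with a two-finger parallel gripper is mounted at the origin on a cart in front of the work surface, level with it; the furniture and walls round the work are solid. World frame = base frame: x ahead of the robot, y to its left, z up, the work surface at z = 0. Lengths are in mm, angles in rad, forces in N, time in s.
With the tool pointing down it reaches from about 425 to 950 mm from the base axis. Payload 4.7 kg.
Tool frame: the origin (TCP) lies on the front face of the gripper's body, between the roots of the fingers; the fingertips stand ahead of it and the grasp point (between the pads) lies 51 mm ahead of it (env.tcp_to_tips is the z of the fingertips in the tool frame, in mm); z points along the fingers, y is the line along which they close (so a half turn about z gives the same grasp; the last joint's range is limited). The gripper opens to 87 mm and grips with 3 to 60 N. Pads are 19 mm wide; open, the fingers measure 117 mm over their backs; the gripper's body (75 mm by 190 mm) begins 51 mm behind the grasp point.
Start: joints at [-1.308, 0.469, -0.049, 1.532, 0.024, 1.141, -0.082], TCP at [194.141, 646.491, 292.273] pointing down, gripper open.
Joint ranges: [-2.59, 2.59], [-0.33, 1.99], [-1.39, 1.29], [0.1, 2.45], [-1.04, 4.18], [0.21, 1.99], [-2.66, 2.66]. Speed limits (rad/s): [2.57, 2.57, 3.14, 3.14, 3.14, 3.14, 3.14].

### API

Orientations are given as a unit quaternion [w, x, y, z].
In Python, from cell import env gives the robot as it stands. The module is installed in compiled form; this text tells all that it offers.
- The arm moves only by the shell command python3 -m handwheel 'ROWS'. ROWS is JSON, a list of rows, each an object with "travel": the shift along the tool's x, y, z in units of 60 mm (1.0 is 60 mm), a list of three; "twist": the turn, a rotation vector about the tool's x, y, z in units of 6 degrees (1.0 is 6 degrees), a list of three; "fingers": the opening in per cent of the stroke, from 0 (shut) to 100 (fully open). In form: [{"travel": [tx, ty, tz], "twist": [wx, wy, wz], "fingers": fingers}, ...]. A call has 1 to 20 rows; each row shifts and turns the commanded pose from where the row before left it, along the tool's axes as they then stand; what a row does not reach is not made up. A row lasts 1/8 s, in which the tool goes at most 62.5 mm and 10.7 degrees, less where a joint would pass 70% of its speed; a pose out of reach is approached as far as the arm can. A call is refused whole if a number of a shift passes 1 or a number of a turn 1, either way. A call with a gripper value outside its range is refused whole. The fingers move at their own pace and stop on an object; the grip force is fixed at half the most. Time passes only in rows, so rows that do not move let the fingers close. It gives the time, the measured TCP pose, the force, the opening and the grip force at its end, in the units of the state.
- env.observe(): the state, without advancing time (a new reading comes with each control period).
- env.snapshot(name): name is "side" or "top"; returns a dict with "frame" (384x512x3 uint8, blue, green, red), "z_map" (384x512 float32, mm along the optical axis (not along the pixel's ray), 0 where there is no reading), "fx", "fy", "cx", "cy" (pixels), "dist_coeffs" ([k1, k2, p1, p2, k3] as OpenCV has them; the pictures are not rectified), "T" (4x4, takes a point from camera to world coordinates). Camera axes: x right, y down, z forward; pixel columns grow to the right and rows downward; lengths in mm; the calibration is good to about 2 mm. A picture is of the moment at which its call begins.
- env.sign_off(): hands the job in; it is judged then, once.
The state is a dict: "t": time; "joint_positions": joint angles; "joint_velocities": joint speeds; "tau": joint torques, N m; "tcp_pos": TCP position; "tool_rot": TCP orientation; "ft_force": force on the tool from outside, world axes, zero at the start; "ft_torque": the same for the moment, N m; "gripper_width": finger opening in mm; "grip_force": force on a finger pad.
Only numpy, scipy, OpenCV 4.12 (cv2) and the standard library are available. Lean on these libraries where they do the work, as an engineer would, in place of code of your own. Each camera call takes 0.05 s, during which the arm holds its last target. There are 200 camera calls.

## Working session

There is one attempt and no reset: what is moved stays moved. The work goes in short steps, Python scripts to look and compute and a shell command to move; the robot and the scene stay as the last step left them, time stands still between calls to the robot, and variables do not carry over. Pictures are saved under pics/ and viewed, at most 10 in all, crops included, and the job is handed in when it is done.

```bash
mkdir -p pics
cat > h.py <<'E'
import numpy as np, cv2
from cell import env
def snap(n,f):
    s=env.snapshot(n); cv2.imwrite(f'pics/{f}.png',s['frame']); np.savez(f'{f}.npz',**s); return s
def ray(s,u,v):
    K=np.array([[s['fx'],0,s['cx']],[0,s['fy'],s['cy']],[0,0,1.]])
    p=cv2.undistortPoints(np.array([[[u,v]]],float),K,np.array(s['dist_coeffs'],float))[0,0]
    T=np.array(s['T']); return T[:3,3],T[:3,:3]@np.array([p[0],p[1],1.])
def pt(s,u,v):
    o,d=ray(s,u,v); return o+d*float(s['z_map'][int(round(v)),int(round(u))])
def atz(s,u,v,z):
    o,d=ray(s,u,v); return o+d*(z-o[2])/d[2]
def load(f): return dict(np.load(f+'.npz'))
E
python3 - <<'E'
from h import *
a=snap('top','top0');b=snap('side','side0')
cv2.imwrite('pics/both.png',cv2.resize(np.vstack([a['frame'],b['frame']]),None,fx=.78,fy=.78))
o=env.observe();print(o['tcp_pos'],o['tool_rot'],o['gripper_width'],o['ft_force'],env.tcp_to_tips,a['T'],b['T'])
E
```

```text
[194.07774026 646.0768584  291.30429998] [-7.43577632e-05  1.45377642e-01  9.89375852e-01 -8.71601970e-04] 87.14844256124066 [-0.42818842 -0.30377466 -0.05219058] 69.7 [[-9.44757947e-03 -9.89776586e-01  1.42313221e-01  3.52914525e+02]
 [-9.99951003e-01  9.77201633e-03  1.58099438e-03  5.40631228e+01]
 [-2.95551833e-03 -1.42291311e-01 -9.89820412e-01  1.21032994e+03]
 [ 0.00000000e+00  0.00000000e+00  0.00000000e+00  1.00000000e+00]] [[ 9.80429567e-01 -1.14885492e-01  1.59872411e-01  3.06002967e+02]
 [-1.96823613e-01 -5.89663869e-01  7.83298785e-01 -8.96548334e+02]
 [ 4.28131780e-03 -7.99435954e-01 -6.00736070e-01  8.24200665e+02]
 [ 0.00000000e+00  0.00000000e+00  0.00000000e+00  1.00000000e+00]]
```

View pics/top0.png

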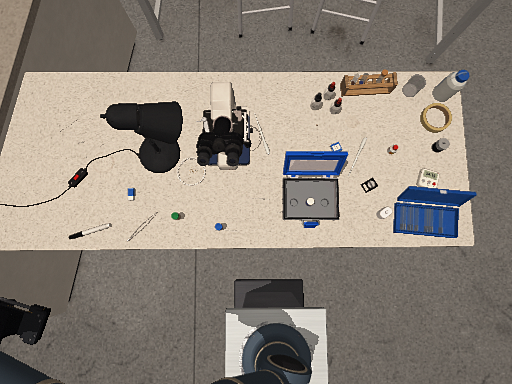

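View pics/side0.png

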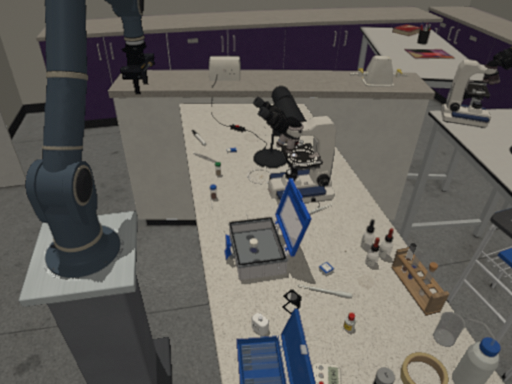

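The top view shows the blue vial at about (220,226), the green vial at (176,215), and the carrier centred near (311,199) with its lid open at the back and its latch at (311,223). The side view shows the arm clear at the upper left. I'll enlarge both.

Run:
```python
from h import *
a=load('top0');b=load('side0')
A=cv2.resize(a['frame'][140:240,205:355],None,fx=4,fy=4,interpolation=cv2.INTER_CUBIC)
B=cv2.resize(b['frame'][175:290,195:320],None,fx=4.8,fy=4.8,interpolation=cv2.INTER_CUBIC)
cv2.imwrite('pics/cA.png',A);cv2.imwrite('pics/cB.png',B)
for s in(a,b):
    hsv=cv2.cvtColor(s['frame'],cv2.COLOR_BGR2HSV)
    m=cv2.inRange(hsv,(100,120,60),(125,255,255))
    n,l,st,c=cv2.connectedComponentsWithStats(m)
    for i in range(1,n):
        if st[i,4]>12: print(st[i],c[i].round(1),pt(s,*c[i]).round(),atz(s,*c[i],47).round(1))
```

```text
[456  70  13  13 105] [462.1  75.9] [ 854. -575.  141.] [ 898.4 -630.8   47. ]
[283 142  65  35 945] [315.  160.7] [ 594. -118.  141.] [ 615.4 -133.    47. ]
[247 148   2  15  15] [247.9 155. ] [637.  83.  47.] [636.5  82.8  47. ]
[ 398  186   79   21 1039] [435.6 196. ] [ 495. -502.   66.] [ 497.3 -511.3   47. ]
[128 189   6   7  42] [130.5 192. ] [525. 470.  11.] [519.6 457.4  47. ]
[ 394  203   65   35 1326] [429.  220.3] [ 422. -496.   24.] [ 420.6 -484.7   47. ]
[215 223   7   7  40] [218.1 226.2] [408. 177.  54.] [408.4 178.   47. ]
[304 222  15   6  79] [310.2 224.3] [ 410. -107.   79.] [ 411.5 -111.3   47. ]
[276 178  35  78 888] [293.4 213.5] [ 594. -117.  139.] [632.9 -12.4  47. ]
[211 185   5   4  17] [212.9 186.6] [409. 175.  47.] [409.2 174.2  47. ]
[225 235   6  23  85] [227.7 246.6] [ 410. -132.   64.] [ 412.7 -115.    47. ]
[498 248  14  19 149] [506.4 255.9] [1716.   72. -452.] [1165.  -306.4   47. ]
[320 266   7   7  13] [322.8 269.2] [ 657. -219.   14.] [ 643. -246.   47.]
[ 282  309   33   75 1399] [296.1 351.9] [ 501. -469.   64.] [ 505.4 -460.    47. ]
[237 337  48  47 976] [260.4 360.8] [ 431. -447.   14.] [ 425.5 -465.2   47. ]
[480 338  20  18 263] [489.3 346.7] [ 852. -585.  143.] [ 929.  -541.4   47. ]
```

View pics/cA.png

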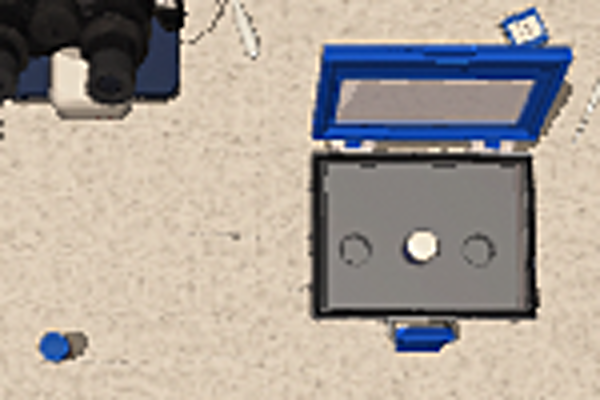

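View pics/cB.png

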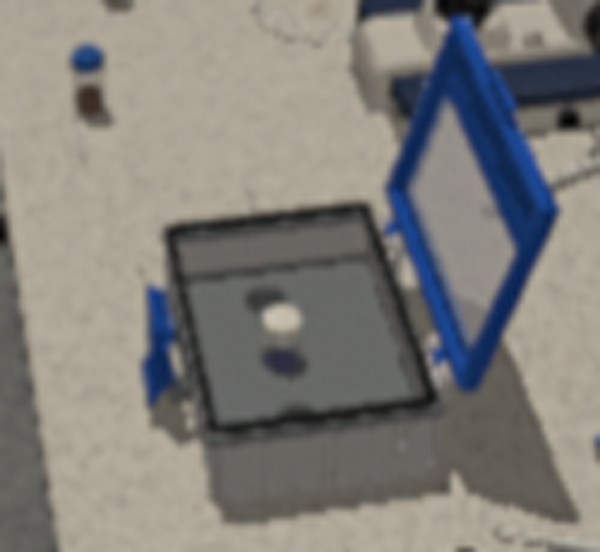

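The blue cap is at cA (55,346). The carrier frame corners are at cA (313,152), (533,152), (537,318) and (314,318), the white cap at (421,245) and the wells at (355,249) and (479,250). In the top view the lid spans cA y 45 to 140.

Run:
```python
from h import *
a=load('top0');b=load('side0')
A=lambda x,y:((x+.5)/4-.5+205,(y+.5)/4-.5+140)
B=lambda x,y:((x+.5)/4.8-.5+195,(y+.5)/4.8-.5+175)
for n,p,z in[('TL',(314,152),64),('TR',(533,152),64),('BR',(537,318),64),('BL',(314,318),64),('white',(421,245),56),('wl',(355,249),24),('wr',(479,250),24),('blue',(55,346),50),('lidTL',(324,45),190),('lidTR',(573,48),190),('hingeL',(313,138),70),('hingeR',(537,152),70)]:
    print('A',n,atz(a,*A(*p),z).round(1),pt(a,*A(*p)).round(1))
for n,p,z in[('TL',(366,205),64),('TR',(435,402),64),('BR',(212,430),64),('BL',(167,228),64),('white',(282,313),56),('blue',(87,52),50),('lidL',(458,17),190),('lidR',(554,210),190),('lidbotR',(470,388),70),('wl',(266,298),24),('wr',(285,362),24)]:
    print('B',n,atz(b,*B(*p),z).round(1),pt(b,*B(*p)).round(1))
# cloud of lid / carrier
for nm,s in(('top',a),('side',b)):
    v,u=np.mgrid[100:330,150:350]; P=np.array([pt(s,x,y) for x,y in zip(u.ravel(),v.ravel()) if s['z_map'][y,x]>0])
    q=P[(abs(P[:,0]-600)<110)&(P[:,1]>-230)&(P[:,1]<0)&(P[:,2]>75)&(P[:,2]<260)]
    f=P[(abs(P[:,0]-490)<90)&(P[:,1]>-220)&(P[:,1]<0)&(abs(P[:,2]-64)<5)]
    print(nm,len(q),q.min(0).round(),q.max(0).round(),'frame',len(f),f.min(0).round(1),f.max(0).round(1),f.mean(0).round(1))
    c=np.polyfit(q[q[:,0]>540][:,2],q[q[:,0]>540][:,0],1);print('x=',c)
```

```text
A TL [558.1 -28.   64. ] [559.6 -28.6  55.7]
A TR [ 556.4 -200.4   64. ] [ 567.3 -214.     2.9]
A BR [ 425.8 -198.2   64. ] [ 429.9 -212.2    0.5]
A BL [427.5 -25.5  64. ] [428.1 -26.1  54.2]
A white [ 484.5 -111.2   56. ] [ 484.6 -111.4   54.9]
A wl [485.4 -62.4  24. ] [487.7 -64.4   3.6]
A wr [ 483.7 -162.5   24. ] [ 485.6 -165.8    6. ]
A blue [408.5 176.7  50. ] [408.3 176.3  54. ]
A lidTL [612.5 -27.6 190. ] [612.  -27.5 191.8]
A lidTR [ 608.5 -203.8  190. ] [ 655.8 -251.5    1.1]
A hingeL [568.2 -27.   70. ] [568.2 -27.   70.4]
A hingeR [ 555.3 -202.2   70. ] [ 567.9 -218.2   -1. ]
B TL [555.1 -35.7  64. ] [555.9 -32.9  61.6]
B TR [ 551.6 -204.4   64. ] [ 552.6 -201.7   61. ]
B BR [ 428.1 -201.    64. ] [ 428.8 -197.1   59.7]
B BL [431.2 -33.4  64. ] [431.2 -33.5  64.1]
B white [ 486.  -111.3   56. ] [ 485.7 -112.5   57.2]
B blue [409.1 176.7  50. ] [409.2 177.5  49.4]
B lidL [608.3 -24.1 190. ] [660.8 127.8  79.6]
B lidR [ 607.7 -200.9  190. ] [ 606.9 -202.6  191.6]
B lidbotR [ 571.3 -203.5   70. ] [ 571.5 -203.1   69.6]
B wl [486.7 -63.7  24. ] [489.4 -51.3  12. ]
B wr [ 486.5 -119.6   24. ] [ 485.  -125.9   30.5]
top 1300 [ 566. -201.   75.] [612. -26. 208.] frame 343 [ 408.2 -199.7   59. ] [575.2 -25.1  68.8] [ 500.5 -107.7   62.6]
x= [2.53063121e-01 5.56489083e+02]
side 1430 [ 567. -206.   75.] [613. -28. 205.] frame 368 [ 407.7 -206.2   59. ] [576.  -27.6  68.9] [ 503.9 -121.4   62.2]
x= [2.50166107e-01 5.56727262e+02]
```

```bash
python3 -m handwheel '[{"travel":[-0.568,-0.646,0],"twist":[0,0,0],"fingers":100},{"travel":[-0.568,-0.646,0],"twist":[0,0,0],"fingers":100},{"travel":[-0.568,-0.646,0],"twist":[0,0,0],"fingers":100},{"travel":[-0.568,-0.646,0],"twist":[0,0,0],"fingers":100},{"travel":[-0.568,-0.646,0],"twist":[0,0,0],"fingers":100},{"travel":[-0.568,-0.646,0],"twist":[0,0,0],"fingers":100},{"travel":[-0.568,-0.646,0],"twist":[0,0,0],"fingers":100},{"travel":[-0.568,-0.646,0],"twist":[0,0,0],"fingers":100},{"travel":[-0.568,-0.646,0],"twist":[0,0,0],"fingers":100},{"travel":[-0.568,-0.646,0],"twist":[0,0,0],"fingers":100},{"travel":[0,0,0],"twist":[0,0,-0.89],"fingers":100},{"travel":[0,0,0],"twist":[0,0,-0.89],"fingers":100},{"travel":[0,0,0],"twist":[0,0,-0.89],"fingers":100},{"travel":[0,0,0],"twist":[0,0,0],"fingers":100}]'
cat >> h.py <<'E'
from scipy.spatial.transform import Rotation as R
def go(tx,ty,tz):
    o=env.observe();q=o['tool_rot'];M=R.from_quat(np.roll(q,-1)).as_matrix()
    print('t',round(o['t'],2),'tcp',np.round(o['tcp_pos'],1),'F',np.round(o['ft_force'],2),'w',round(o['gripper_width'],1),'grip',round(o['grip_force'],1))
    print('tool axes',M.round(3).tolist(),'units',(M.T@(np.array([tx,ty,tz])-o['tcp_pos'])/60).round(3))
E
python3 -c "
from h import *
go(408.8,176.7,93)"
```

```text
t: 1.85
tcp_pos: [408.8, 177.1, 292.0]
tool_rot: [-0.0, 0.007, 1.0, -0.0]
ft_force: [0.3, 0.3, -0.3]
gripper_width: 87.3
grip_force: 0.0
t 1.85 tcp [408.8 177.1 292. ] F [ 0.32  0.32 -0.32] w 87.3 grip 0.0
tool axes [[-1.0, 0.013, -0.001], [0.013, 1.0, -0.0], [0.001, -0.0, -1.0]] units [-1.000e-03 -6.000e-03  3.317e+00]
```

```bash
python3 -m handwheel '[{"travel":[0,0,0.7],"twist":[0,0,0],"fingers":80},{"travel":[0,0,0.7],"twist":[0,0,0],"fingers":70},{"travel":[0,0,0.7],"twist":[0,0,0],"fingers":60},{"travel":[0,0,0.6],"twist":[0,0,0],"fingers":60},{"travel":[0,0,0.4],"twist":[0,0,0],"fingers":60},{"travel":[0,0,0.22],"twist":[0,0,0],"fingers":60},{"travel":[0,0,0],"twist":[0,0,0],"fingers":50},{"travel":[0,0,0],"twist":[0,0,0],"fingers":40},{"travel":[0,0,0],"twist":[0,0,0],"fingers":32},{"travel":[0,0,0],"twist":[0,0,0],"fingers":20},{"travel":[0,0,0],"twist":[0,0,0],"fingers":15},{"travel":[0,0,0],"twist":[0,0,0],"fingers":15},{"travel":[0,0,0],"twist":[0,0,0],"fingers":15}]'; python3 -c "
from h import *
go(486,-62.3,200)"
```

```text
t: 3.48
tcp_pos: [409.4, 177.5, 93.5]
tool_rot: [0.0, 0.006, 1.0, 0.0]
ft_force: [-0.4, 0.3, 5.5]
gripper_width: 21.7
grip_force: 30.0
t 3.48 tcp [409.4 177.5  93.5] F [-0.42  0.3   5.55] w 21.7 grip 30.0
tool axes [[-1.0, 0.012, 0.001], [0.012, 1.0, 0.001], [-0.001, 0.001, -1.0]] units [-1.327 -3.98  -1.777]
```

```bash
python3 -m handwheel '[{"travel":[0,0,-0.2],"twist":[0,0,0],"fingers":15},{"travel":[0,0,-0.5],"twist":[0,0,0],"fingers":15},{"travel":[0,0,-0.6],"twist":[0,0,0],"fingers":15},{"travel":[0,0,-0.477],"twist":[0,0,0],"fingers":15},{"travel":[-0.2,-0.6,0],"twist":[0,0,0],"fingers":15},{"travel":[-0.25,-0.75,0],"twist":[0,0,0],"fingers":15},{"travel":[-0.25,-0.75,0],"twist":[0,0,0],"fingers":15},{"travel":[-0.25,-0.75,0],"twist":[0,0,0],"fingers":15},{"travel":[-0.2,-0.6,0],"twist":[0,0,0],"fingers":15},{"travel":[-0.177,-0.53,0],"twist":[0,0,0],"fingers":15},{"travel":[0,0,0],"twist":[0,0,0],"fingers":15},{"travel":[0,0,0],"twist":[0,0,0],"fingers":15}]'
python3 - <<'E'
from h import *
go(486,-62.3,130)
a=snap('top','t1');b=snap('side','s1')
cv2.imwrite('pics/c1.png',np.hstack([cv2.resize(b['frame'][130:280,200:330],None,fx=4,fy=4,interpolation=3)[:600],cv2.resize(a['frame'][150:240,270:340],None,fx=4,fy=4,interpolation=3)[:360].repeat(1,0) if 0 else np.zeros((600,1,3),np.uint8)]))
E
```

```text
t: 4.97
tcp_pos: [485.3, -61.8, 199.7]
tool_rot: [-0.0, 0.006, 1.0, 0.0]
ft_force: [-0.1, -0.0, 0.4]
gripper_width: 21.7
grip_force: 30.0
t 4.97 tcp [485.3 -61.8 199.7] F [-0.15 -0.03  0.44] w 21.7 grip 30.0
tool axes [[-1.0, 0.012, -0.001], [0.012, 1.0, 0.001], [0.001, 0.001, -1.0]] units [-0.013 -0.009  1.162]
```

View pics/c1.png

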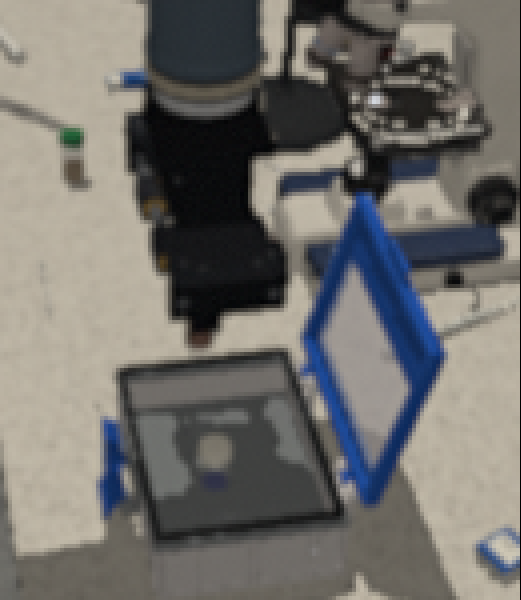

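The blue vial hangs in the fingers, with its glass bottom at c1 (201,345). The left well is hidden below it and the lid stands clear behind. I'll check the held x against the ray.

Run:
```python
from h import *
b=load('s1')
B=lambda x,y:((x+.5)/4-.5+200,(y+.5)/4-.5+130)
for p in((189,336),(214,336),(201.5,346)): print(atz(b,*B(*p),106).round(1), pt(b,*B(*p)).round(1))
# reference: same offset for vial on bench from side0: blue cap column
a=load('side0'); f=a['frame'][180:206,205:222]
cv2.imwrite('pics/v.png',cv2.resize(f,None,fx=16,fy=16,interpolation=3))
```

```text
[478.7 -54.6 106. ] [475.9 -68.3 117.7]
[496. -58. 106.] [494.  -67.  113.7]
[485.1 -67.  106. ] [483.8 -73.1 111.3]
```

```bash
python3 -m handwheel '[{"travel":[-0.015,-0.008,0.5],"twist":[0,0,0],"fingers":15},{"travel":[0,0,0.5],"twist":[0,0,0],"fingers":15},{"travel":[0,0,0.3],"twist":[0,0,0],"fingers":15},{"travel":[0,0,0],"twist":[0,0,0],"fingers":15},{"travel":[0,0,0],"twist":[0,0,0],"fingers":15}]';python3 -m handwheel '[{"travel":[0,0,0.05],"twist":[0,0,0],"fingers":15},{"travel":[0,0,0.04],"twist":[0,0,0],"fingers":15},{"travel":[0,0,0.02],"twist":[0,0,0],"fingers":15},{"travel":[0,0,0],"twist":[0,0,0],"fingers":15}]'
```

```text
t: 5.7
tcp_pos: [487.0, -62.4, 122.3]
tool_rot: [0.001, 0.006, 1.0, 0.0]
ft_force: [-0.0, 1.1, 0.4]
gripper_width: 22.0
grip_force: 30.0
t: 6.2
tcp_pos: [486.6, -63.0, 115.0]
tool_rot: [-0.0, 0.006, 1.0, 0.0]
ft_force: [0.2, -0.9, 0.6]
gripper_width: 21.9
grip_force: 30.0
```

```bash
python3 -m handwheel '[{"travel":[0,0,0.04],"twist":[0,0,0],"fingers":15},{"travel":[0,0,0.04],"twist":[0,0,0],"fingers":15},{"travel":[0,0,0],"twist":[0,0,0],"fingers":15}]';python3 -m handwheel '[{"travel":[0,0,0.04],"twist":[0,0,0],"fingers":15},{"travel":[0,0,0.04],"twist":[0,0,0],"fingers":15},{"travel":[0,0,0.04],"twist":[0,0,0],"fingers":15},{"travel":[0,0,0],"twist":[0,0,0],"fingers":15}]'
```

```text
t: 6.58
tcp_pos: [486.5, -63.0, 109.9]
tool_rot: [-0.0, 0.006, 1.0, 0.0]
ft_force: [0.6, 0.7, -0.8]
gripper_width: 22.0
grip_force: 30.0
t: 7.08
tcp_pos: [486.5, -63.0, 102.8]
tool_rot: [-0.0, 0.006, 1.0, 0.0]
ft_force: [0.1, 1.0, -0.8]
gripper_width: 21.6
grip_force: 30.0
```

```bash
python3 -m handwheel '[{"travel":[0,0,0.03],"twist":[0,0,0],"fingers":15},{"travel":[0,0,0.02],"twist":[0,0,0],"fingers":15},{"travel":[0,0,0.01],"twist":[0,0,0],"fingers":15},{"travel":[0,0,0],"twist":[0,0,0],"fingers":15}]'
```

```text
t: 7.58
tcp_pos: [486.7, -63.0, 99.5]
tool_rot: [0.0, 0.006, 1.0, 0.0]
ft_force: [-1.0, 0.2, 1.6]
gripper_width: 22.0
grip_force: 30.0
```

```bash
python3 -m handwheel '[{"travel":[0,0,0.01],"twist":[0,0,0],"fingers":15},{"travel":[0,0,0],"twist":[0,0,0],"fingers":29},{"travel":[0,0,0],"twist":[0,0,0],"fingers":32},{"travel":[0,0,0],"twist":[0,0,0],"fingers":32},{"travel":[0,0,0],"twist":[0,0,0],"fingers":32}]'; python3 -m handwheel '[{"travel":[0,0,-0.1],"twist":[0,0,0],"fingers":32},{"travel":[0,0,-0.3],"twist":[0,0,0],"fingers":32},{"travel":[0,0,-0.6],"twist":[0,0,0],"fingers":32},{"travel":[0,0,-0.8],"twist":[0,0,0],"fingers":32},{"travel":[0,0,-0.8],"twist":[0,0,0],"fingers":15},{"travel":[0,0,0],"twist":[0,0,0],"fingers":0},{"travel":[0.9,0,0],"twist":[0,0,0],"fingers":0},{"travel":[0.9,0,0],"twist":[0,0,0],"fingers":0}]';python3 - <<'E'
from h import *
go(486,-62.3,130)
a=snap('top','t2');b=snap('side','s2')
cv2.imwrite('pics/c2.png',np.hstack([cv2.resize(s['frame'][y:y+100,x:x+100],None,fx=4,fy=4,interpolation=3) for s,x,y in((a,265,140),(b,215,200))]))
E
```

```text
t: 8.2
tcp_pos: [486.5, -63.0, 98.7]
tool_rot: [-0.0, 0.006, 1.0, 0.0]
ft_force: [-0.7, 0.7, 1.2]
gripper_width: 27.4
grip_force: 0.0
t: 9.2
tcp_pos: [376.8, -61.6, 253.8]
tool_rot: [-0.001, 0.006, 1.0, -0.0]
ft_force: [-0.7, -0.3, 1.1]
gripper_width: 2.0
grip_force: 0.0
t 9.2 tcp [376.8 -61.6 253.8] F [-0.7  -0.34  1.05] w 2.0 grip 0.0
tool axes [[-1.0, 0.012, -0.002], [0.012, 1.0, -0.0], [0.002, -0.001, -1.0]] units [-1.825  0.012  2.06 ]
```

View pics/c2.png

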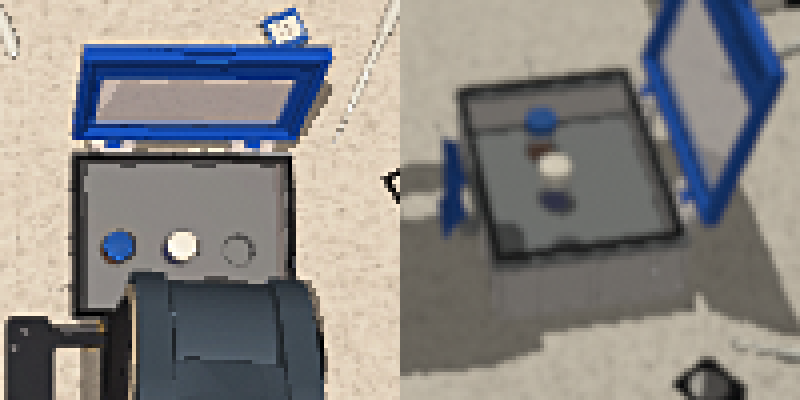

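Blue cap at c2 (119,246) is in the left well, upright beside the white cap at (182,246). The fingers are clear, the lid is still open, and the right well is empty at (238,250). Next I go over and behind the lid.

```bash
python3 - <<'E'
from h import *
a=load('t2')
for p in((119,246),(182,246)):
    u,v=(p[0]+.5)/4-.5+265,(p[1]+.5)/4-.5+140; print(atz(a,u,v,56).round(1),pt(a,u,v).round(1))
E
python3 -m handwheel '[{"travel":[0,0,-0.55],"twist":[0,0,0],"fingers":0},{"travel":[0,0,-0.55],"twist":[0,0,0],"fingers":0},{"travel":[-0.8,-0.13,0],"twist":[0,0,0],"fingers":0},{"travel":[-0.8,-0.13,0],"twist":[0,0,0],"fingers":0},{"travel":[-0.8,-0.13,0],"twist":[0,0,0],"fingers":0},{"travel":[-0.8,-0.13,0],"twist":[0,0,0],"fingers":0},{"travel":[-0.8,-0.13,0],"twist":[0,0,0],"fingers":0},{"travel":[-0.8,-0.13,0],"twist":[0,0,0],"fingers":0},{"travel":[0,0,0],"twist":[0,0,0],"fingers":0},{"travel":[0,0,0],"twist":[0,0,0],"fingers":0}]'
```

```text
[484.2 -62.5  56. ] [484.6 -62.9  52.3]
[ 483.7 -112.    56. ] [ 483.6 -111.9   56.9]
t: 10.55
tcp_pos: [665.4, -112.1, 319.5]
tool_rot: [-0.001, 0.006, 1.0, 0.0]
ft_force: [-0.5, -0.4, -0.2]
gripper_width: 0.4
grip_force: 0.0
```

```bash
python3 -m handwheel '[{"travel":[0,0,0.5],"twist":[0,0,0],"fingers":0},{"travel":[0,0,0.5],"twist":[0,0,0],"fingers":0},{"travel":[0,0,0.4],"twist":[0,0,0],"fingers":0},{"travel":[0,0,0],"twist":[0,0,0],"fingers":0},{"travel":[0.2,0,0],"twist":[0,0,0],"fingers":0},{"travel":[0.2,0,0],"twist":[0,0,0],"fingers":0}]';python3 -m handwheel '[{"travel":[0.2,0,0],"twist":[0,0,0],"fingers":0},{"travel":[0.2,0,0],"twist":[0,0,0],"fingers":0},{"travel":[0.2,0,0],"twist":[0,0,0],"fingers":0}]';python3 -m handwheel '[{"travel":[0.2,0,0],"twist":[0,0,0],"fingers":0},{"travel":[0.2,0,0],"twist":[0,0,0],"fingers":0},{"travel":[0.2,0,0],"twist":[0,0,0],"fingers":0}]'
```

```text
t: 11.3
tcp_pos: [641.4, -112.0, 238.4]
tool_rot: [0.001, 0.006, 1.0, 0.0]
ft_force: [-0.5, 0.3, 0.5]
gripper_width: 0.5
grip_force: 0.0
t: 11.68
tcp_pos: [606.4, -111.3, 238.0]
tool_rot: [0.002, 0.006, 1.0, -0.0]
ft_force: [2.9, 0.2, 1.5]
gripper_width: 0.3
grip_force: 1.4
t: 12.05
tcp_pos: [569.3, -110.8, 236.9]
tool_rot: [0.0, 0.006, 1.0, 0.0]
ft_force: [1.9, -0.4, 0.4]
gripper_width: 0.5
grip_force: 1.3
```

```bash
python3 -m handwheel '[{"travel":[0.22,0,0.02],"twist":[0,0,0],"fingers":0},{"travel":[0.23,0,0.03],"twist":[0,0,0],"fingers":0},{"travel":[0.23,0,0.1],"twist":[0,0,0],"fingers":0},{"travel":[0.24,0,0.12],"twist":[0,0,0],"fingers":0}]';python3 -m handwheel '[{"travel":[0.21,0,0.17],"twist":[0,0,0],"fingers":0},{"travel":[0.21,0,0.18],"twist":[0,0,0],"fingers":0}]';python3 -m handwheel '[{"travel":[0.17,0,0.21],"twist":[0,0,0],"fingers":0},{"travel":[0.18,0,0.22],"twist":[0,0,0],"fingers":0},{"travel":[0,0,0],"twist":[0,0,0],"fingers":0}]'
```

```text
t: 12.55
tcp_pos: [513.8, -110.1, 220.1]
tool_rot: [-0.0, 0.006, 1.0, 0.0]
ft_force: [2.0, 0.1, 0.1]
gripper_width: 0.6
grip_force: 0.9
t: 12.8
tcp_pos: [488.6, -109.8, 198.9]
tool_rot: [-0.0, 0.006, 1.0, 0.0]
ft_force: [1.2, 0.2, 0.4]
gripper_width: 0.4
grip_force: 0.7
t: 13.18
tcp_pos: [466.3, -109.5, 172.3]
tool_rot: [-0.003, 0.006, 1.0, 0.0]
ft_force: [-0.1, -0.2, -0.6]
gripper_width: 0.2
grip_force: 0.0
```

```bash
python3 -m handwheel '[{"travel":[0.14,-0.03,0.1],"twist":[0,0,0],"fingers":0},{"travel":[0.13,-0.02,0.08],"twist":[0,0,0],"fingers":0},{"travel":[0,0,0],"twist":[0,0,0],"fingers":0}]'
python3 - <<'E'
from h import *
go(450,-112.3,153)
b=snap('side','s3')
cv2.imwrite('pics/c3.png',cv2.resize(b['frame'][170:290,205:325],None,fx=5,fy=5,interpolation=3))
E
```

```text
t: 13.55
tcp_pos: [451.3, -112.5, 162.6]
tool_rot: [-0.001, 0.006, 1.0, 0.0]
ft_force: [-0.3, 0.5, 0.0]
gripper_width: 0.2
grip_force: 0.0
t 13.55 tcp [ 451.3 -112.5  162.6] F [-0.3   0.46  0.03] w 0.2 grip 0.0
tool axes [[-1.0, 0.013, -0.002], [0.013, 1.0, 0.0], [0.002, 0.0, -1.0]] units [0.021 0.003 0.16 ]
```

View pics/c3.png

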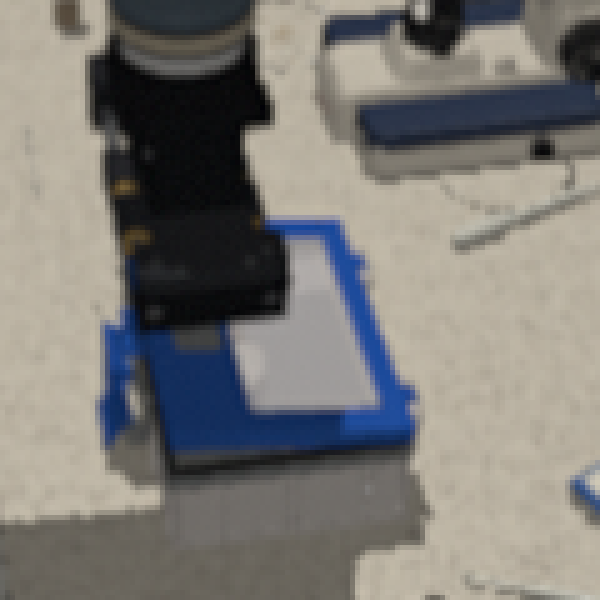

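The lid lies nearly shut. The grey pad shows at c3 x 172 to 222, y about 338, below the gripper. I'll check the pad centre x, then press down in small steps.

```bash
python3 - <<'E'
from h import *
b=load('s3')
for p in((172,337),(222,337),(197,337)):
    u,v=(p[0]+.5)/5-.5+205,(p[1]+.5)/5-.5+170; print(atz(b,u,v,82).round(1),pt(b,u,v).round(1))
E
python3 -m handwheel '[{"travel":[0,0,0.05],"twist":[0,0,0],"fingers":0},{"travel":[0,0,0.05],"twist":[0,0,0],"fingers":0},{"travel":[0,0,0.02],"twist":[0,0,0],"fingers":0},{"travel":[0,0,0],"twist":[0,0,0],"fingers":0}]'
```

```text
[ 443.9 -119.6   82. ] [ 442.7 -126.3   88.5]
[ 470.6 -124.8   82. ] [ 469.5 -129.9   86.9]
[ 457.2 -122.2   82. ] [ 455.6 -130.7   90.2]
t: 14.1
tcp_pos: [452.5, -112.4, 155.7]
tool_rot: [-0.0, 0.006, 1.0, 0.0]
ft_force: [-0.8, 0.5, -0.1]
gripper_width: 0.3
grip_force: 0.0
```

```bash
python3 -m handwheel '[{"travel":[-0.04,0,0],"twist":[0,0,0],"fingers":0},{"travel":[0,0,0.02],"twist":[0,0,0],"fingers":0},{"travel":[0,0,0],"twist":[0,0,0],"fingers":0}]';python3 -m handwheel '[{"travel":[0,0,0.02],"twist":[0,0,0],"fingers":0},{"travel":[0,0,0],"twist":[0,0,0],"fingers":0}]';python3 -m handwheel '[{"travel":[0,0,0.02],"twist":[0,0,0],"fingers":0},{"travel":[0,0,0],"twist":[0,0,0],"fingers":0}]'
```

```text
t: 14.48
tcp_pos: [454.9, -112.4, 154.6]
tool_rot: [0.0, 0.006, 1.0, 0.0]
ft_force: [-0.2, 0.8, 0.1]
gripper_width: 0.8
grip_force: 0.1
t: 14.72
tcp_pos: [454.7, -112.4, 153.3]
tool_rot: [-0.0, 0.006, 1.0, 0.0]
ft_force: [-1.0, 1.5, -0.0]
gripper_width: 0.3
grip_force: 0.0
t: 14.98
tcp_pos: [454.8, -112.4, 152.1]
tool_rot: [-0.0, 0.006, 1.0, 0.0]
ft_force: [-0.2, -0.3, -1.3]
gripper_width: 0.2
grip_force: 0.0
```

```bash
for i in 1; do :; done; python3 -m handwheel '[{"travel":[0,0,0.015],"twist":[0,0,0],"fingers":0},{"travel":[0,0,0],"twist":[0,0,0],"fingers":0}]' | grep -E 'pos|ft'; python3 -m handwheel '[{"travel":[0,0,0.015],"twist":[0,0,0],"fingers":0},{"travel":[0,0,0],"twist":[0,0,0],"fingers":0}]'| grep -E 'pos|ft'; python3 -m handwheel '[{"travel":[0,0,0.015],"twist":[0,0,0],"fingers":0},{"travel":[0,0,0],"twist":[0,0,0],"fingers":0}]'| grep -E 'pos|ft'
```

```text
tcp_pos: [454.8, -112.4, 151.3]
ft_force: [-1.2, -0.3, -0.2]
tcp_pos: [454.8, -112.4, 150.5]
ft_force: [-1.1, -0.0, 0.9]
tcp_pos: [454.7, -112.4, 149.6]
ft_force: [-1.2, -0.0, 3.5]
```

```bash
python3 -m handwheel '[{"travel":[0,0,0.01],"twist":[0,0,0],"fingers":0},{"travel":[0,0,0],"twist":[0,0,0],"fingers":0}]' | grep -E 'pos|ft'; python3 -m handwheel '[{"travel":[0,0,0.01],"twist":[0,0,0],"fingers":0},{"travel":[0,0,0],"twist":[0,0,0],"fingers":0}]'| grep -E 'pos|ft'; python3 -m handwheel '[{"travel":[0,0,0.01],"twist":[0,0,0],"fingers":0},{"travel":[0,0,0],"twist":[0,0,0],"fingers":0}]'| grep -E 'pos|ft'
```

```text
tcp_pos: [454.7, -112.4, 148.9]
ft_force: [-1.8, -0.5, 4.0]
tcp_pos: [454.6, -112.4, 148.4]
ft_force: [-2.4, -0.2, 6.3]
tcp_pos: [454.6, -112.4, 147.5]
ft_force: [-1.1, 1.0, 1.9]
```

```bash
python3 -m handwheel '[{"travel":[0,0,0.01],"twist":[0,0,0],"fingers":0},{"travel":[0,0,0],"twist":[0,0,0],"fingers":0}]' | grep -E 'pos|ft'; python3 -m handwheel '[{"travel":[0,0,0.01],"twist":[0,0,0],"fingers":0},{"travel":[0,0,0],"twist":[0,0,0],"fingers":0}]'| grep -E 'pos|ft'; python3 -m handwheel '[{"travel":[0,0,0.01],"twist":[0,0,0],"fingers":0},{"travel":[0,0,0],"twist":[0,0,0],"fingers":0}]'| grep -E 'pos|ft'
```

```text
tcp_pos: [454.6, -112.4, 147.0]
ft_force: [-1.7, -0.6, 2.2]
tcp_pos: [454.6, -112.4, 146.6]
ft_force: [-1.9, 0.2, 4.7]
tcp_pos: [454.6, -112.4, 146.1]
ft_force: [-3.0, 0.6, 6.3]
```

```bash
python3 -m handwheel '[{"travel":[0,0,0.01],"twist":[0,0,0],"fingers":0},{"travel":[0,0,0],"twist":[0,0,0],"fingers":0}]' | grep -E 'pos|ft'; python3 -m handwheel '[{"travel":[0,0,0.01],"twist":[0,0,0],"fingers":0},{"travel":[0,0,0],"twist":[0,0,0],"fingers":0}]'| grep -E 'pos|ft'
```

```text
tcp_pos: [454.6, -112.4, 145.7]
ft_force: [-3.6, 0.3, 9.9]
tcp_pos: [454.5, -112.5, 145.3]
ft_force: [-5.2, -0.3, 10.5]
```

```bash
python3 -m handwheel '[{"travel":[0,0,0.008],"twist":[0,0,0],"fingers":0},{"travel":[0,0,0],"twist":[0,0,0],"fingers":0}]' | grep -E 'pos|ft'; python3 -m handwheel '[{"travel":[0,0,0.006],"twist":[0,0,0],"fingers":0},{"travel":[0,0,0],"twist":[0,0,0],"fingers":0}]'| grep -E 'pos|ft'
```

```text
tcp_pos: [454.5, -112.5, 145.0]
ft_force: [-5.0, 0.1, 11.9]
tcp_pos: [454.5, -112.5, 144.7]
ft_force: [-6.2, 0.2, 14.8]
```

```bash
python3 -m handwheel '[{"travel":[0,0,0.005],"twist":[0,0,0],"fingers":0},{"travel":[0,0,0],"twist":[0,0,0],"fingers":0}]' | grep -E 'pos|ft'
```

```text
tcp_pos: [454.5, -112.5, 144.6]
ft_force: [-7.4, 0.5, 15.7]
```

```bash
python3 -m handwheel '[{"travel":[0,0,0.005],"twist":[0,0,0],"fingers":0},{"travel":[0,0,0],"twist":[0,0,0],"fingers":0}]'| grep -E 'pos|ft'
```

```text
tcp_pos: [454.5, -112.5, 144.4]
ft_force: [-5.6, 0.1, 17.1]
```

```bash
python3 -m handwheel '[{"travel":[0.015,0,0],"twist":[0,0,0],"fingers":0},{"travel":[0.015,0,0],"twist":[0,0,0],"fingers":0},{"travel":[0,0,0],"twist":[0,0,0],"fingers":0}]'| grep -E 'pos|ft'
python3 - <<'E'
from h import *
b=snap('side','s4')
cv2.imwrite('pics/c4.png',np.hstack([cv2.resize(load(f)['frame'][220:270,215:265],None,fx=8,fy=8,interpolation=3) for f in('s3','s4')]))
E
```

```text
tcp_pos: [454.2, -112.4, 144.6]
ft_force: [-2.7, 1.9, 13.4]
```

View pics/c4.png

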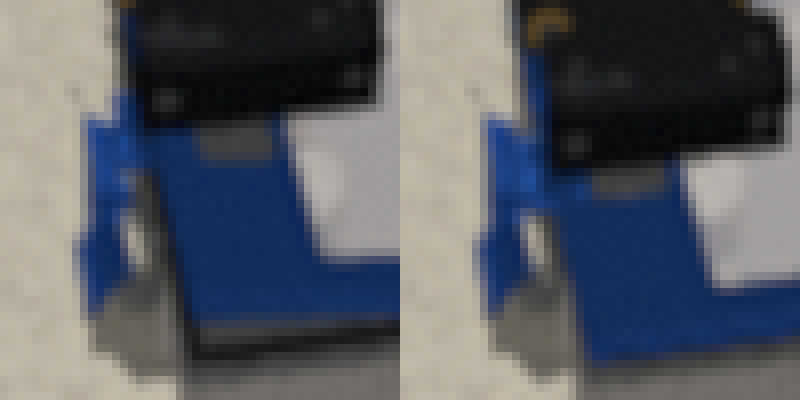

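Right half of c4: the lid is now down on the seal, with its lip at the latch near c4 (565,185). Whether it has snapped can't be told from this, so I keep feeling for it.

```bash
python3 -m handwheel '[{"travel":[0.01,0,0.005],"twist":[0,0,0],"fingers":0},{"travel":[0,0,0],"twist":[0,0,0],"fingers":0}]'| grep -E 'pos|ft'; python3 -m handwheel '[{"travel":[0,0,0.005],"twist":[0,0,0],"fingers":0},{"travel":[0,0,0],"twist":[0,0,0],"fingers":0}]'| grep -E 'pos|ft'
```

```text
tcp_pos: [454.1, -112.4, 144.6]
ft_force: [-2.7, 1.3, 14.3]
tcp_pos: [454.1, -112.4, 144.4]
ft_force: [-3.1, 0.3, 15.6]
```

```bash
python3 -m handwheel '[{"travel":[0,0,0.005],"twist":[0,0,0],"fingers":0},{"travel":[0,0,0],"twist":[0,0,0],"fingers":0}]'| grep -E 'pos|ft'
```

```text
tcp_pos: [454.1, -112.5, 144.2]
ft_force: [-3.9, 1.5, 17.3]
```

```bash
python3 -m handwheel '[{"travel":[0,0,-0.015],"twist":[0,0,0],"fingers":0},{"travel":[0,0,0],"twist":[0,0,0],"fingers":0}]'| grep -E 'pos|ft'; python3 -m handwheel '[{"travel":[0,0,-0.01],"twist":[0,0,0],"fingers":0},{"travel":[0,0,0],"twist":[0,0,0],"fingers":0}]'| grep -E 'pos|ft';python3 -m handwheel '[{"travel":[0,0,-0.01],"twist":[0,0,0],"fingers":0},{"travel":[0,0,0],"twist":[0,0,0],"fingers":0}]'| grep -E 'pos|ft';python3 -m handwheel '[{"travel":[0,0,-0.01],"twist":[0,0,0],"fingers":0},{"travel":[0,0,0],"twist":[0,0,0],"fingers":0}]'| grep -E 'pos|ft'
```

```text
tcp_pos: [454.1, -112.4, 144.8]
ft_force: [-2.8, 1.2, 12.7]
tcp_pos: [454.1, -112.4, 144.9]
ft_force: [-0.6, 0.7, 8.1]
tcp_pos: [453.8, -112.4, 145.0]
ft_force: [2.1, 0.9, 4.4]
tcp_pos: [452.4, -112.4, 145.0]
ft_force: [1.0, 0.4, 2.0]
```

The load falls to about 2 N while the height stays at 145.0, so the latch is carrying the seal. I retreat and check.

```bash
python3 -m handwheel '[{"travel":[0,0,-0.1],"twist":[0,0,0],"fingers":0},{"travel":[0,0,-0.5],"twist":[0,0,0],"fingers":0},{"travel":[0,0,-0.8],"twist":[0,0,0],"fingers":0},{"travel":[0,0,-0.8],"twist":[0,0,0],"fingers":0},{"travel":[0,0.8,-0.3],"twist":[0,0,0],"fingers":0},{"travel":[0,0.8,0],"twist":[0,0,0],"fingers":0},{"travel":[0,0.9,0],"twist":[0,0,0],"fingers":0},{"travel":[0,0.9,0],"twist":[0,0,0],"fingers":0},{"travel":[0,0,0],"twist":[0,0,0],"fingers":0},{"travel":[0,0,0],"twist":[0,0,0],"fingers":0}]'|grep -E 'pos|ft|^t:'
python3 - <<'E'
from h import *
b=snap('side','s5');a=snap('top','t5')
cv2.imwrite('pics/c5.png',np.hstack([cv2.resize(b['frame'][205:280,215:305],None,fx=5.33,fy=5.33,interpolation=3)[:400],cv2.resize(a['frame'][150:230,280:345],None,fx=5,fy=5,interpolation=3)]))
for n,s in(('side',b),('top',a)):
    v,u=np.mgrid[150:290,215:350]; P=np.array([pt(s,x,y) for x,y in zip(u.ravel(),v.ravel()) if s['z_map'][y,x]>0])
    q=P[(P[:,0]>430)&(P[:,0]<555)&(P[:,1]>-190)&(P[:,1]<-35)&(P[:,2]>65)&(P[:,2]<100)]
    q=q[(abs(q[:,0]-495)<60)]
    c,r,*_=np.linalg.lstsq(np.c_[q[:,0]-562,q[:,1]+112,np.ones(len(q))],q[:,2],rcond=None); print(n,len(q),c.round(4),'theta',-c[0].round(4))
E
```

```text
t: 22.15
tcp_pos: [454.5, 90.7, 294.9]
ft_force: [-0.3, -1.0, 0.1]
side 1654 [-1.39000e-02  1.80000e-03  6.99283e+01] theta 0.0139
top 1918 [-1.1300e-02  2.7000e-03  7.0648e+01] theta 0.0113
```

View pics/c5.png

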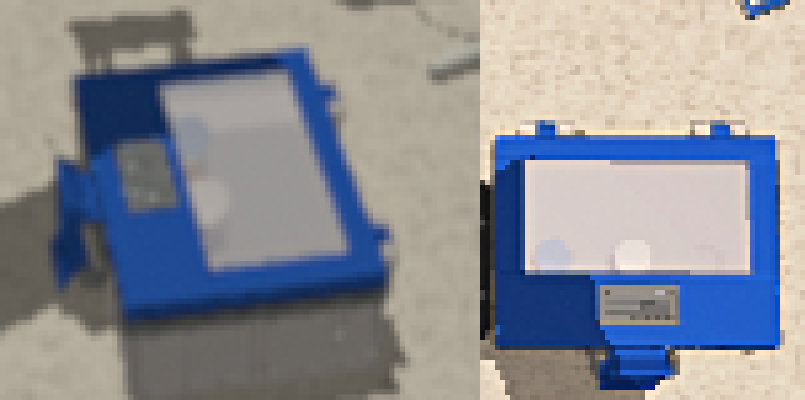

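Lid closed: the side view shows it flat with the pad at c5 (150,175) and the latch at (75,220), and both vials show through the window. In the top view the pad is at (640,305). I'll re-touch the pad to confirm that it stayed at its latched height.

```bash
python3 -m handwheel '[{"travel":[0,-0.9,0],"twist":[0,0,0],"fingers":0},{"travel":[0,-0.9,0],"twist":[0,0,0],"fingers":0},{"travel":[0,-0.8,0],"twist":[0,0,0],"fingers":0},{"travel":[0.05,-0.8,0.3],"twist":[0,0,0],"fingers":0},{"travel":[0,0,0.8],"twist":[0,0,0],"fingers":0},{"travel":[0,0,0.8],"twist":[0,0,0],"fingers":0},{"travel":[0,0,0.4],"twist":[0,0,0],"fingers":0},{"travel":[0,0,0],"twist":[0,0,0],"fingers":0}]'|grep -E 'pos|ft|^t:'
python3 - <<'E'
from h import *
a=load('t5'); print(atz(a,311.6,210.6,76))
go(452,-112.3,148)
E
```

```text
t: 23.25
tcp_pos: [447.8, -113.5, 155.8]
ft_force: [-0.0, -0.1, 0.8]
[ 452.07974173 -112.76205507   76.        ]
t 23.25 tcp [ 447.8 -113.5  155.8] F [-0.02 -0.07  0.8 ] w 0.1 grip 0.0
tool axes [[-1.0, 0.015, -0.004], [0.015, 1.0, -0.0], [0.004, -0.0, -1.0]] units [-0.07   0.021  0.13 ]
```

```bash
python3 -m handwheel '[{"travel":[-0.07,0.01,0.1],"twist":[0,0,0],"fingers":0},{"travel":[0,0,0.03],"twist":[0,0,0],"fingers":0},{"travel":[0,0,0],"twist":[0,0,0],"fingers":0}]'|grep -E 'pos|ft'; python3 -m handwheel '[{"travel":[0,0,0.015],"twist":[0,0,0],"fingers":0},{"travel":[0,0,0],"twist":[0,0,0],"fingers":0}]'|grep -E 'pos|ft'; python3 -m handwheel '[{"travel":[0,0,0.015],"twist":[0,0,0],"fingers":0},{"travel":[0,0,0],"twist":[0,0,0],"fingers":0}]'|grep -E 'pos|ft'; python3 -m handwheel '[{"travel":[0,0,0.01],"twist":[0,0,0],"fingers":0},{"travel":[0,0,0],"twist":[0,0,0],"fingers":0}]'|grep -E 'pos|ft'; python3 -m handwheel '[{"travel":[0,0,0.01],"twist":[0,0,0],"fingers":0},{"travel":[0,0,0],"twist":[0,0,0],"fingers":0}]'|grep -E 'pos|ft'
```

```text
tcp_pos: [454.0, -111.8, 149.9]
ft_force: [-0.4, -0.5, 0.0]
tcp_pos: [453.6, -111.7, 148.6]
ft_force: [-0.5, -0.2, 0.7]
tcp_pos: [453.6, -111.8, 147.4]
ft_force: [1.1, -0.4, 0.1]
tcp_pos: [453.6, -111.8, 146.8]
ft_force: [-0.1, -0.1, 0.1]
tcp_pos: [453.6, -111.8, 146.2]
ft_force: [0.6, -0.2, 0.0]
```

```bash
python3 -m handwheel '[{"travel":[0,0,0.01],"twist":[0,0,0],"fingers":0},{"travel":[0,0,0],"twist":[0,0,0],"fingers":0}]'|grep -E 'pos|ft'; python3 -m handwheel '[{"travel":[0,0,0.01],"twist":[0,0,0],"fingers":0},{"travel":[0,0,0],"twist":[0,0,0],"fingers":0}]'|grep -E 'pos|ft'; python3 -m handwheel '[{"travel":[0,0,0.01],"twist":[0,0,0],"fingers":0},{"travel":[0,0,0],"twist":[0,0,0],"fingers":0}]'|grep -E 'pos|ft'
```

```text
tcp_pos: [453.6, -111.8, 145.6]
ft_force: [0.1, 0.6, 0.4]
tcp_pos: [453.6, -111.8, 145.0]
ft_force: [-0.7, 0.0, 0.3]
tcp_pos: [453.6, -111.8, 144.9]
ft_force: [-1.6, -0.3, 4.7]
```

The lid stayed at the latched height: first contact is at 145.0, where the unlatched seal was already pushing about 12 N. I retreat and hand in.

```bash
python3 -m handwheel '[{"travel":[0,0,-0.1],"twist":[0,0,0],"fingers":0},{"travel":[0,0,-0.5],"twist":[0,0,0],"fingers":0},{"travel":[0,0,-0.8],"twist":[0,0,0],"fingers":0},{"travel":[0,0,-0.8],"twist":[0,0,0],"fingers":0},{"travel":[0,0,0],"twist":[0,0,0],"fingers":0},{"travel":[0,0,0],"twist":[0,0,0],"fingers":0}]'|grep -E 'pos|ft|^t:'; python3 -c "
from cell import env
print(env.sign_off())"
```

```text
t: 26.12
tcp_pos: [453.2, -111.6, 276.1]
ft_force: [-0.8, 0.4, -0.8]
the job is handed in; nothing more can be done
None
```

The blue-capped vial stands in the left well and the lid is shut and, by feel, held by its latch: it stayed at its latched height when let go (peak pressing force read about 18 N). The job is handed in at about 26 s; the hand-in gave no verdict.

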